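# Loosen the jig's handwheel two turns and push the rail to its stop

## Task

The pine rail in the bench jig is pinned by an orange shoe sitting in its groove. Roll a fingertip along the knurled rim of the black handwheel, counter-clockwise seen from above, for two full turns (count them with the white mark, to within about a quarter turn) to raise the shoe clear, then push the rail along its channel with a fingertip until its end sits against the red stop. Grasp and lift nothing, and leave the other things on the bench where they are.

Things in the scene. Friction and masses are not known exactly. Their poses are not given: they have to be found in the camera images.
- jig: Fixed jig: plywood base 130 x 320 x 15 mm (y -170 to +150 mm), channel along its y axis between two dark wooden strips (inner faces at x +-37 mm, 12 mm thick, tops 32 mm above the table). A blue bridge (122 mm in x, 50 mm in y, top 79 mm up) crosses it at y = 0 and carries the handwheel. Origin on the table under the wheel's axis, z up.
- wheel (a joint): Angle of the black handwheel, rad: 0 at the start (tight, at its limit), growing counter-clockwise seen from above; 12.57 is two turns. The wheel keeps its height, stays where left, friction about 0.06 N m. A steel screw (radius 6 mm, top 125 mm above the table at the start) and the orange shoe rise 6 mm per turn; the shoe starts 8 mm deep in the groove, clear after about 1.4 turns.
- wheel_center (a point): Centre of the handwheel's rim, on its upright axis, 105 mm above the table; does not turn with the wheel. Rim: 96 mm across over 24 upright round ribs (radius 4 mm, centred 44 mm from the axis), 20 mm tall (95 to 115 mm above the table), its underside 16 mm above the bridge; free all round.
- wheel_mark (a point): The white stripe on top of the handwheel, 34 mm from the axis, turning with the wheel; it starts on the jig's +x side.
- rail: Loose pine rail to be pushed towards the jig's +y: 220 mm along y, 70 wide, 30 tall, about 0.26 kg, in the channel on the base (15 to 45 mm above the table), 2 mm play each side. Origin at the centre of its underside, axes as the jig's. A groove 32 mm wide, 10 mm deep crosses its top 60 mm from the origin towards +y.
- rail_back (a point): Middle of the rail's -y end face (the end to push on), half way up, 30 mm above the table; it stands level with the base's end at the start.
- rail_front (a point): Middle of the rail's +y end face, the end that must meet the stop.
- stop_face (a point): Middle of the face of the fixed red stop block (68 x 30 x 30 mm, in the channel on the +y side of the bridge) that faces the rail; y points away from the rail, as the jig's. The gap to rail_front is 25 to 65 mm at the start.
- glue: Yellow glue bottle standing upright, 66 mm across, 170 mm tall; origin under its centre. Leave alone.
- mug: Blue mug, 80 mm across, 90 mm tall, upright; origin under its centre. Leave alone.
- hammer: Blue-handled hammer lying flat on the robot's right, along x. Leave alone.
- driver: Orange screwdriver lying between the robot and the jig. Leave alone.
- tape: Yellow tape measure 65 x 40 x 62 mm, origin under its centre. Leave alone.
- bitblock: Dark wooden block 45 x 100 x 30 mm with drill bits standing up to 68 mm, beside the jig's +x side; origin under its centre. Leave alone.
- dowel: Stub of dowel standing on end, 30 mm across, 60 mm tall, beside the jig's +x side; origin under its centre. Leave alone.
Not all that is in view belongs to the job. Of the things like the rail, leave any that is purple; of the rest the larger one is meant.

How it is judged:
By the outcome, as a careful person would: the job done as asked, in the order asked, and still so for the second after the job is handed in, with the robot touching nothing.
It also fails if it takes over 58 s, if anything falls off the work surface, if the arm or the gripper's body presses on something with over 40 N, if the wrist force passes 120 N, or if a joint passes its speed limit or range.

## Robot

A 6-joint arm with a two-finger parallel gripper is mounted at the origin on the work surface. World frame = base frame: x ahead of the robot, y to its left, z up, the work surface at z = 0. Lengths are in mm, angles in rad, forces in N, time in s.
With the tool pointing down it reaches from about 275 to 975 mm from the base axis. Payload 8.4 kg.
Tool frame: the origin (TCP) lies at the very end of the fingers, on their centre line; the grasp point (between the pads) lies 19 mm behind it; z points along the fingers, y is the line along which they close (so a half turn about z gives the same grasp; the last joint's range is limited). The gripper opens to 92 mm and grips with 3 to 60 N. Pads are 20 mm wide; open, the fingers measure 128 mm over their backs; the gripper's body (75 mm by 189 mm) begins 69 mm behind the grasp point.
Start: joints at [-1.339, 0.353, 1.633, -0, 1.155, -0.002], TCP at [144.796, -607.998, 214.583] pointing down, gripper open.
Joint ranges: [-2.63, 2.63], [-0.92, 2.1], [0.06, 2.66], [-1.3, 4.44], [0, 2.69], [-3.02, 3.02]. Speed limits (rad/s): [2.22, 2.22, 2.79, 3.14, 3.14, 3.14].

## Interface

Orientations are given as a rotation vector (axis times angle).
In Python, from plant import robot, eoat, solver, monitor, vision, job_done gives the robot as it stands. The module is installed in compiled form; this text tells all that it offers. Calls block until the motion is done:
- robot.goto(position, orientation): joint-space move of the TCP to a pose.
- robot.move_l(position, feed=150, orientation=None): straight line of the TCP; orientation=None keeps the orientation; feed is the mean speed in mm/s.
- robot.move_j(angles): joint-space move.
- eoat.grip(opening): finger opening in mm; the grip force is fixed at half the most; returns when the fingers have stopped.
- robot.pause(seconds).
- solver.ik(position, orientation): joint angles nearest the present ones, or None.
- monitor.observe(): the state.
- vision.capture(name): name is "scene" or "top" or "wrist"; returns a dict with "img" (384x512x3 uint8, red, green, blue), "mtx" (3x3 intrinsics, pixels), "R" (3x3) and "t" (3): a world point X has camera coordinates R X + t. Camera axes: x right, y down, z forward; pixel columns grow to the right and rows downward; lengths in mm; the calibration is good to about 2 mm. The wrist camera is an equidistant fisheye: a pixel r from the principal point sees the ray r / f radians off the axis. A picture is of the moment at which its call begins. There is no depth.
A pose or a line that the arm cannot do raises robot.MotionError and nothing moves.
- job_done(): hands the job in; it is judged then, once.
The state is a dict: "time_s": time; "joint_pos": joint angles; "joint_vel": joint speeds; "tau": joint torques, N m; "tcp_pos": TCP position; "tool_rot": TCP orientation; "ft_force": force on the tool from outside, world axes, zero at the start; "wrist_torque": the same for the moment, N m; "gripper_width": finger opening in mm; "finger_force": force on a finger pad.
Only numpy, scipy, OpenCV 4.12 (cv2) and the standard library are available. Lean on these libraries where they do the work, as an engineer would, in place of code of your own. Each camera call takes 0.05 s, during which the arm holds its last target. There are 200 camera calls.

## Working session

There is one attempt and no reset: what is moved stays moved. The work goes in short steps, each a Python script; the robot and the scene stay as the last script left them, time stands still between calls to the robot, and variables do not carry over. Pictures are saved under pics/ and viewed, at most 10 in all, crops included, and the job is handed in when it is done.

```bash
mkdir -p pics; python3 - <<'E'
from plant import robot, eoat, solver, monitor, vision
import cv2,pickle
for n in ("scene","top"):
    c=vision.capture(n); pickle.dump(c,open(n+".pkl","wb"))
    cv2.imwrite(f"pics/{n}0.png",cv2.resize(c["img"][:,:,::-1],(800,600),interpolation=cv2.INTER_CUBIC))
    print(n,c["mtx"],c["R"],c["t"])
o=monitor.observe();print(o["time_s"],o["tool_rot"],o["gripper_width"])
E
```

```text
scene [[393.125466     0.         254.73995913]
 [  0.         393.125466   189.9372007 ]
 [  0.           0.           1.        ]] [[-0.37999358  0.92496195  0.00709068]
 [ 0.60423209  0.25402065 -0.75523313]
 [-0.70036309 -0.28269933 -0.65541791]] [ 233.54403709 -268.15324557 1642.69626157]
top [[443.35150421   0.         255.73382458]
 [  0.         443.35150421 185.434182  ]
 [  0.           0.           1.        ]] [[-7.43125418e-04 -9.99789797e-01 -2.04892431e-02]
 [-9.94785790e-01  2.82866600e-03 -1.01947192e-01]
 [ 1.01983720e-01  2.03066483e-02 -9.94578786e-01]] [  -7.26095933  573.97015727 1599.89805508]
0.1 [-3.11894431e+00 -3.66283891e-01  2.41160014e-04] 91.84564178841079
```

View pics/scene0.png

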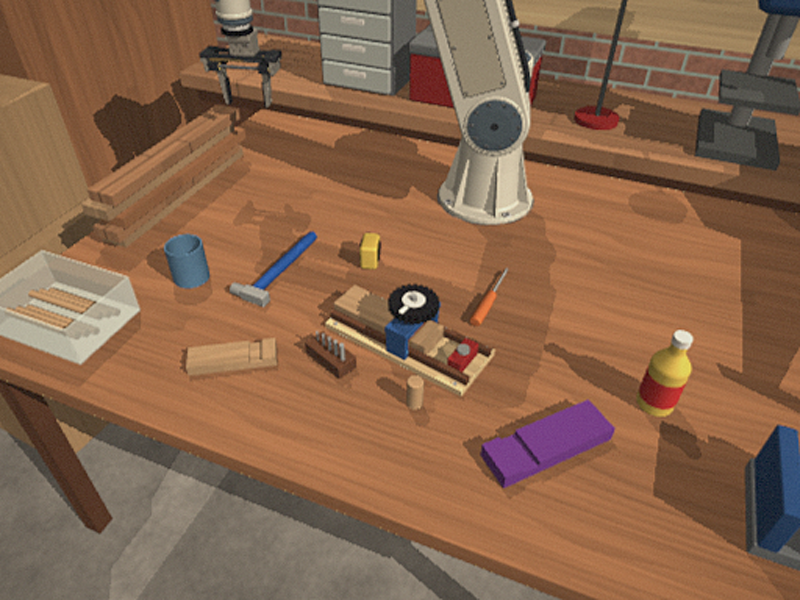

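View pics/top0.png

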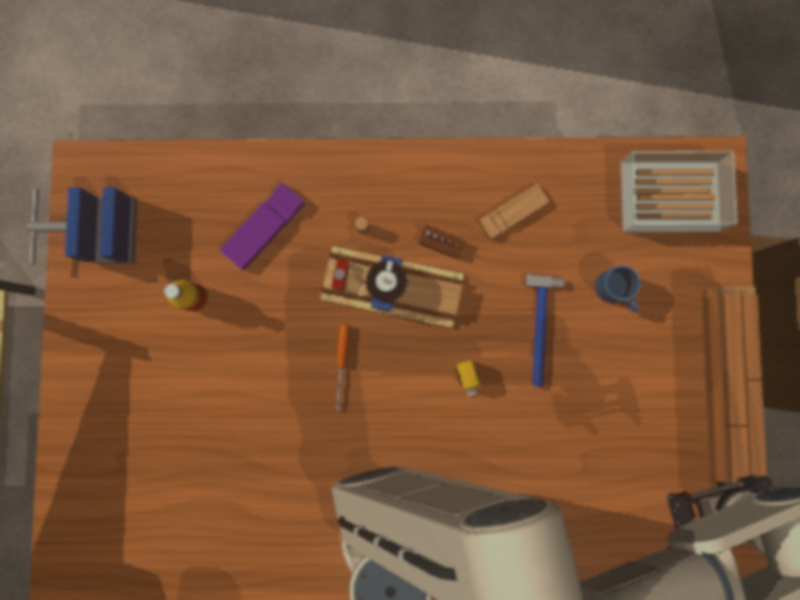

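The scene view shows the jig at about (410,335), with the wheel at (413,303) and the red stop at (463,353). In the top view the jig is at (393,287), the wheel at (386,282) and the stop at (341,275). Three things could be taken for the rail: the pine rail in the jig (top 430,293), the loose pine block (top 515,210) and the purple block (top 262,228). I choose the pine rail in the jig and check it in close crops.

```bash
python3 - <<'E'
import cv2,pickle,numpy as np
c=pickle.load(open("top.pkl","rb"))["img"][:,:,::-1][150:215,195:305]
s=pickle.load(open("scene.pkl","rb"))["img"][:,:,::-1][175:255,200:325]
a=cv2.resize(c,None,fx=6,fy=6,interpolation=cv2.INTER_CUBIC) # 660x390
b=cv2.resize(s,None,fx=6,fy=6,interpolation=cv2.INTER_CUBIC) # 750x480
cv2.imwrite("pics/topc.png",a);cv2.imwrite("pics/scenec.png",b)
E
```

```text
(no output)
```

View pics/topc.png

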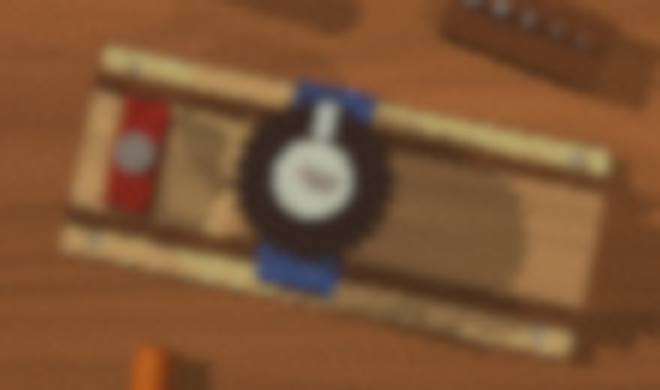

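View pics/scenec.png

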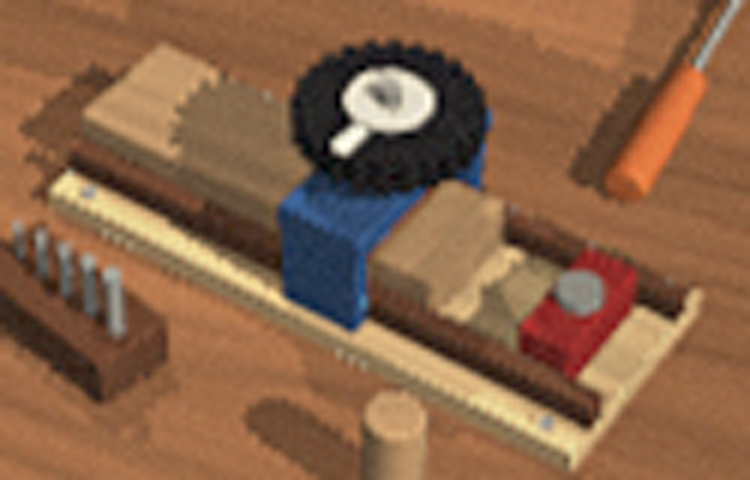

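The crops confirm the rail: pine, grooved, under the bridge and pinned, and larger than the loose block. Next I fit the jig pose from both views.

```bash
cat > h.py <<'E'
import numpy as np,pickle
from scipy.optimize import least_squares
def proj(c,X):
    p=np.atleast_2d(X)@c["R"].T+c["t"]; q=p@c["mtx"].T; return q[:,:2]/q[:,2:]
def jw(p,X):
    X=np.atleast_2d(np.asarray(X,float)); c,s=np.cos(p[2]),np.sin(p[2])
    return np.c_[p[0]+c*X[:,0]-s*X[:,1], p[1]+s*X[:,0]+c*X[:,1], X[:,2]]
def mark(c,p,r=37,z=115):
    "angle of the white mark from jig +x (deg), contrast"
    import cv2
    a=np.radians(np.arange(0,360,2)); g=c["img"].min(2).astype(np.float32)
    v=0
    for rr in (r-3,r,r+3):
        q=proj(c,jw(p,np.c_[rr*np.cos(a),rr*np.sin(a),0*a+z])).astype(np.float32)
        v=v+cv2.remap(g,q[None,:,0].copy(),q[None,:,1].copy(),cv2.INTER_LINEAR)[0]/3
    w=np.clip(v-np.median(v)-0.5*(v.max()-np.median(v)),0,None)
    return np.degrees(np.angle((w*np.exp(1j*a)).sum())),v.max(),np.median(v)
E
python3 - <<'E'
from h import *
T=pickle.load(open("top.pkl","rb"));S=pickle.load(open("scene.pkl","rb"))
t=lambda u,v:((u-2.5)/6+195,(v-2.5)/6+150)
s=lambda u,v:((u-2.5)/6+200,(v-2.5)/6+175)
ot=[((65,150,15),t(105,45)),((65,-170,15),t(613,155)),((-65,150,15),t(61,235)),((-65,-170,15),t(576,345)),((0,0,115),t(314,180)),((61,25,79),t(297,83)),((61,-25,79),t(375,97))]
os=[((65,150,15),s(573,458)),((65,-170,15),s(52,190)),((-65,150,15),s(700,293)),((61,25,79),s(355,240)),((61,-25,79),s(282,207)),((0,0,115),s(390,105))]
f=lambda p:np.r_[*[(proj(C,jw(p,X))[0]-q) for C,o in((T,ot),(S,os)) for X,q in o]]
r=least_squares(f,[550,0,-.2],loss="soft_l1");p=r.x
print(p,np.round(f(p).reshape(-1,2),1).tolist())
np.save("pose.npy",p)
# free 3D triangulation of wheel centre as a height check
g=lambda X:np.r_[proj(T,X)[0]-t(314,180),proj(S,X)[0]-s(390,105)]
print("wheel top",least_squares(g,[p[0],p[1],100]).x)
print("mark",mark(T,p),mark(S,p))
# y of rail front & stop face at z=45, from scene pixels
for n,C,q,x in(("stop",S,s(590,245),-34),("stop",S,s(523,335),34),("front",S,s(503,203),-35),("front",S,s(437,300),35),("stopT",T,t(168,105),34),("frontT",T,t(222,190),0),("backT",T,t(607,195),35),("backS",S,s(163,43),-35),("backS",S,s(86,112),35)):
    print(n,least_squares(lambda y:proj(C,jw(p,(y[1],y[0],45)))[0]-q,[50,x]).x)
E
```

```text
[ 5.87279193e+02  1.97364838e+01 -2.15064835e-01] [[0.7, -0.1], [0.0, -0.6], [0.3, 2.1], [-1.0, 2.0], [0.3, -0.4], [0.3, -1.1], [1.0, -0.5], [0.4, -0.2], [-0.2, -0.2], [0.8, 0.2], [1.3, 1.3], [-0.8, -0.2], [0.2, -0.5]]
wheel top [586.46260046  19.68453856 112.39520561]
mark (np.float64(3.1219566634584712), np.float32(146.49805), np.float32(31.47282)) (np.float64(-2.7791142822075035), np.float32(231.6354), np.float32(33.658203))
stop [ 98.01712987 -34.44630482]
stop [102.36081866  37.25589418]
front [ 46.6231839  -35.38624432]
front [56.07581771 41.36912743]
stopT [102.11684325  31.8679885 ]
frontT [ 58.49005633 -12.10973637]
backT [-170.50325151   34.06581832]
backS [-172.39719892  -36.61980082]
backS [-170.72510863   32.04785559]
```

```bash
cat > m.py <<'E'
from h import *
from plant import robot, eoat, solver, monitor, vision, job_done
from scipy.spatial.transform import Rotation as Rn
P=np.load("pose.npy"); Z=99
def ori(psi): return (Rn.from_euler("z",psi)*Rn.from_euler("x",np.pi)).as_rotvec()
def F(): return np.array(monitor.observe()["ft_force"])
def at(th,r,z=Z): return [P[0]+r*np.cos(th),P[1]+r*np.sin(th),z]
def now(): return monitor.observe()["time_s"]
def approach(th):
    robot.goto(at(th,85,165),ori(th)); robot.move_l(at(th,76),feed=150)
    b=F(); r=66
    robot.move_l(at(th,r),feed=80)
    u=np.array([np.cos(th),np.sin(th),0])
    while (F()-b)@u<5 and r>52:
        r-=1; robot.move_l(at(th,r),feed=30)
    print("contact r",r,"F",np.round(F()-b,1),"t",round(now(),2)); return r,b
def stroke(th,r,b,total,step=np.radians(12),feed=60,Ft=8):
    n=int(np.ceil(total/step)); d=total/n; log=[]
    for i in range(n):
        th+=d; robot.move_l(at(th,r),feed=feed,orientation=ori(th))
        f=F()-b; fr=f[0]*np.cos(th)+f[1]*np.sin(th); ft=-f[0]*np.sin(th)+f[1]*np.cos(th)
        log.append((round(np.degrees(th)),round(r,1),round(fr),round(ft,1)))
        if np.linalg.norm(f)>60: print("abort");break
        r-=np.clip((Ft-fr)*.06,-.8,.6)
    print(log,"t",round(now(),2)); return th,r
def leave(th):
    robot.move_l(at(th,85),feed=150); robot.move_l(at(th,85,165),feed=250)
E
python3 - <<'E'
from m import *
eoat.grip(0)
th=np.radians(-30); r,b=approach(th)
th,r=stroke(th,r,b,np.radians(48))
np.save("st.npy",np.r_[th,r,b])
for n in("top","scene"):print(mark(vision.capture(n),P))
c=vision.capture("wrist");import cv2
cv2.imwrite("pics/w1.png",np.hstack([cv2.resize(c["img"][:,:,::-1],(400,300)),cv2.resize(vision.capture("scene")["img"][175:255,200:325,::-1],(400,256)).repeat(1,0) if 0 else cv2.resize(vision.capture("scene")["img"][155:251,200:328,::-1],(400,300))]))
E
```

```text
contact r 54 F [ 4.8 -3.8 -3.4] t 8.07
[(-18, 54, 6, np.float64(1.6)), (-6, np.float64(53.9), 5, np.float64(0.9)), (6, np.float64(53.7), 5, np.float64(0.9)), (18, np.float64(53.5), 7, np.float64(0.7))] t 9.51
(np.float64(-91.51445227701967), np.float32(138.30533), np.float32(80.84798))
(np.float64(38.53084989611119), np.float32(103.90364), np.float32(42.48649))
```

View pics/w1.png

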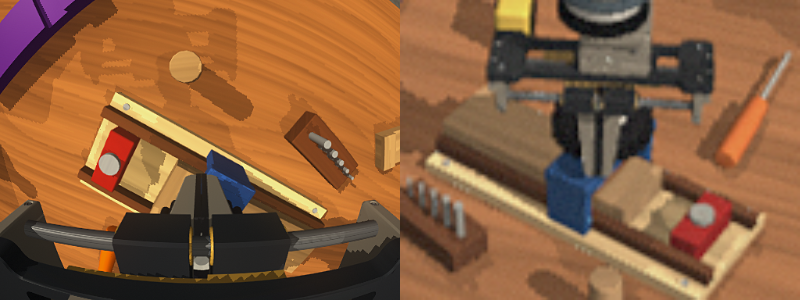

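The left half (wrist) shows the tip at the rim and the right half (scene) shows it pressed there at about (600,160), with the mark hidden by the gripper. I finish the stroke and then read the mark.

```bash
python3 - <<'E'
from m import *
import cv2
s=np.load("st.npy");th,r,b=s[0],s[1],s[2:]
th,r=stroke(th,r,b,np.radians(192),feed=70)
leave(th)
a=vision.capture("top");c=vision.capture("scene");print(mark(a,P),mark(c,P),now())
cv2.imwrite("pics/s1.png",np.hstack([cv2.resize(k[:,:,::-1],(400,300),interpolation=cv2.INTER_CUBIC) for k in(a["img"][135:231,185:313],c["img"][155:251,200:328])]))
E
```

```text
[(30, np.float64(53.5), 8, np.float64(1.4)), (42, np.float64(53.4), 9, np.float64(1.2)), (54, np.float64(53.5), 11, np.float64(1.0)), (66, np.float64(53.6), 12, np.float64(1.1)), (78, np.float64(53.9), 14, np.float64(0.6)), (90, np.float64(54.2), 14, np.float64(0.6)), (102, np.float64(54.6), 15, np.float64(1.1)), (114, np.float64(55.0), 16, np.float64(0.2)), (126, np.float64(55.5), 15, np.float64(-0.3)), (138, np.float64(55.9), 13, np.float64(1.2)), (150, np.float64(56.2), 10, np.float64(0.7)), (162, np.float64(56.3), 10, np.float64(1.6)), (174, np.float64(56.4), 9, np.float64(1.4)), (186, np.float64(56.5), 9, np.float64(1.3)), (198, np.float64(56.5), 10, np.float64(0.8)), (210, np.float64(56.7), 11, np.float64(0.7))] t 15.44
(np.float64(-129.5026280276726), np.float32(144.55696), np.float32(114.00911)) (np.float64(-120.99214397747382), np.float32(218.02994), np.float32(31.047527)) 16.3
```

View pics/s1.png

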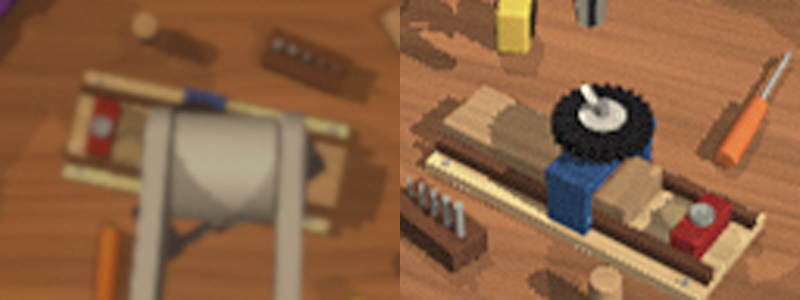

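The scene view (right half) shows the white mark at (590,97), about 239° from its start, so nothing slipped. I run the next two strokes.

```bash
sed -i 's/r=66/r=58/' m.py; python3 - <<'E'
from m import *
import cv2
tot=239.
for k in range(2):
    th=np.radians(-30); r,b=approach(th)
    go=240 if k==0 else 720-tot
    th,r=stroke(th,r,b,np.radians(go),feed=80); leave(th)
    c=vision.capture("scene"); m=mark(c,P); 
    e=tot+go; tot=e+((m[0]+2.8-e+180)%360-180); print("mark",m,"total",tot,now())
    if abs(tot-e)>40: break
cv2.imwrite("pics/s3.png",cv2.resize(c["img"][155:251,200:328,::-1],(640,480),interpolation=cv2.INTER_CUBIC))
E
```

```text
contact r 53 F [ 6.  -4.4 -5.7] t 22.01
[(-18, 53, 5, np.float64(1.4)), (-6, np.float64(52.8), 5, np.float64(1.7)), (6, np.float64(52.7), 5, np.float64(1.2)), (18, np.float64(52.5), 7, np.float64(1.1)), (30, np.float64(52.4), 7, np.float64(0.9)), (42, np.float64(52.4), 8, np.float64(1.2)), (54, np.float64(52.4), 11, np.float64(0.7)), (66, np.float64(52.6), 12, np.float64(0.4)), (78, np.float64(52.8), 15, np.float64(0.4)), (90, np.float64(53.2), 16, np.float64(1.0)), (102, np.float64(53.7), 18, np.float64(0.7)), (114, np.float64(54.3), 18, np.float64(-0.3)), (126, np.float64(54.9), 17, np.float64(0.3)), (138, np.float64(55.5), 17, np.float64(-0.8)), (150, np.float64(56.0), 15, np.float64(0.3)), (162, np.float64(56.4), 14, np.float64(0.7)), (174, np.float64(56.7), 12, np.float64(0.8)), (186, np.float64(57.0), 11, np.float64(0.1)), (198, np.float64(57.2), 11, np.float64(-0.6)), (210, np.float64(57.4), 12, np.float64(-0.2))] t 29.18
mark (np.float64(116.96973144237722), np.float32(195.13052), np.float32(31.51888)) total 479.76973144237724 29.975
contact r 53 F [ 6.4 -4.6 -6.5] t 35.68
[(
[... 364 characters left out ...]
np.float64(0.6)), (84, np.float64(52.8), 15, np.float64(0.9)), (96, np.float64(53.2), 17, np.float64(-0.3)), (107, np.float64(53.7), 18, np.float64(0.1)), (119, np.float64(54.3), 18, np.float64(-0.7)), (130, np.float64(55.0), 17, np.float64(0.1)), (142, np.float64(55.5), 15, np.float64(-1.0)), (153, np.float64(55.9), 13, np.float64(0.5)), (164, np.float64(56.2), 12, np.float64(-0.7)), (176, np.float64(56.4), 10, np.float64(-0.8)), (187, np.float64(56.6), 10, np.float64(-0.5)), (199, np.float64(56.7), 10, np.float64(-0.5)), (210, np.float64(56.8), 10, np.float64(-0.3))] t 43.03
mark (np.float64(-12.525935038627592), np.float32(217.59766), np.float32(30.619467)) total 710.2740649613725 43.8417
```

View pics/s3.png

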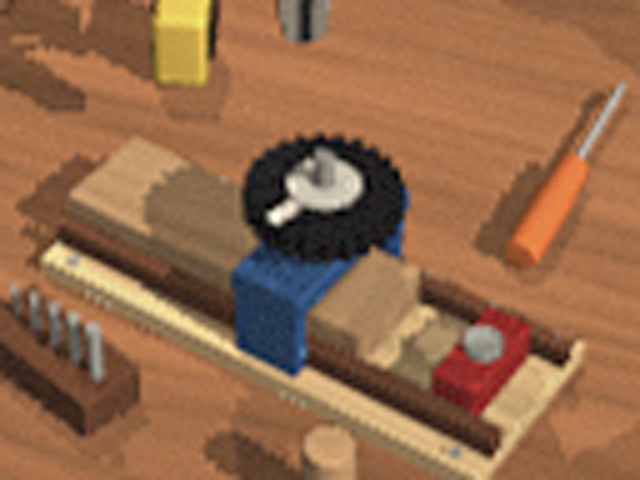

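The mark at (282,213) is back near its start at about 710° in total, and the screw stands higher. I push the rail now.

```bash
python3 - <<'E'
from m import *
import cv2
J=lambda y,z:jw(P,(0,y,z))[0]
psi=np.pi/2+P[2]; u=np.array([np.cos(psi),np.sin(psi),0])
robot.goto(J(-200,62),ori(psi)); print(now())
robot.move_l(J(-196,27),feed=120); b=F()
y=-136; robot.move_l(J(y,27),feed=75); print("y",y,"F",np.round(F()-b,1),now())
while -(F()-b)@u<10 and y<-106 and now()<54.5:
    y+=2; robot.move_l(J(y,27),feed=40)
    print(y,round(-(F()-b)@u,1),round(now(),2))
robot.move_l(J(y-35,27),feed=150)
c=vision.capture("scene");print(mark(c,P),now())
cv2.imwrite("pics/s4.png",cv2.resize(c["img"][155:251,200:328,::-1],(640,480),interpolation=cv2.INTER_CUBIC))
E
```

```text
45.6167
y -136 F [ 1.4  0.4 -0.6] 47.0083
-134 -0.0 47.26
-132 7.5 47.51
-130 17.9 47.76
(np.float64(-12.218712321620822), np.float32(200.10416), np.float32(30.893879)) 48.1917
```

View pics/s4.png

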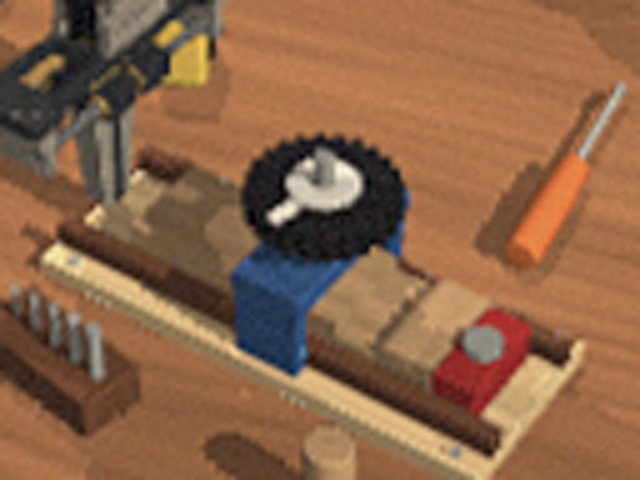

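The rail's end is flush with the red stop at about (465,325), the push force rose sharply there, and the fingertip is clear.

```bash
python3 -c "
from plant import job_done;print(job_done())"
```

```text
the job is handed in; nothing more can be done
None
```

I turned the handwheel about 710° counter-clockwise (two turns to within 10°), then pushed the rail until its end met the red stop; the job was handed in at about 48 s, with no verdict returned.

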